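# Unlatch the battery locker and weigh the pack

### The arm

A 6-joint arm with a two-finger parallel gripper is mounted at the origin on the work surface. World frame = base frame: x ahead of the robot, y to its left, z up, the work surface at z = 0. Lengths are in m, angles in rad, forces in N, time in s.
With the tool pointing down it reaches from about 0.35 to 0.975 m from the base axis. Payload 4.9 kg.
Tool frame: the origin (TCP) lies on the front face of the gripper's body, between the roots of the fingers; the fingertips stand ctrl.tip_extent ahead of it and the grasp point (between the pads) lies 54 mm ahead of it (ctrl.tip_extent is the distance from the TCP to the fingertips, in m); z points along the fingers, y is the line along which they close (so a half turn about z gives the same grasp; the last joint's range is limited). The gripper opens to 85 mm and grips with 20 to 120 N. Pads are 22 mm wide; open, the fingers measure 114 mm over their backs; the gripper's body (76 mm by 85 mm) begins 54 mm behind the grasp point. The pads swing forward as they close: fully open they stand 13 mm farther back than shut.
Start: joints at [-1.227, 0.053, 1.613, -0, 1.476, -0.119], TCP at [0.279, -0.559, 0.304] pointing down, gripper open.
Joint ranges: [-3.01, 3.01], [-1.01, 2.22], [0.06, 2.58], [-1.02, 4.17], [0.09, 2.62], [-3.14, 3.14]. Speed limits (rad/s): [2.57, 2.57, 3.14, 3.14, 3.14, 3.14].

### API

Orientations are given as a rotation vector (axis times angle).
In Python, from station import ctrl gives the robot as it stands.
- The arm moves only by the tool apply_moves, never from a script. Its argument "rows" is one flat list of numbers, 6 for each row, row after row: the shift along the tool's x, y, z normalised to -1 to 1, where 1 is 0.6 m, then the turn, a rotation vector about the tool's x, y, z normalised to -1 to 1, where 1 is 90 degrees. A call has 1 to 20 rows; each row is the pose to reach, as a shift and turn from the pose commanded when the call began, along the tool's axes at that moment; what a row does not reach only later rows make up. A row lasts 1/10 s, in which the tool goes at most 50 mm and 8.59 degrees, less where a joint would pass 70% of its speed; a pose out of reach is approached as far as the arm can. A call with a number of a shift or a turn outside -1 to 1 is refused whole. A call with a gripper value outside its range is refused whole. "grip" is the opening, from 0 (shut) to 1 (fully open), set as the call begins (left out, the last holds). The fingers move at their own pace and stop on an object; "grip_force" is the grip in N (left out, the last holds). Time passes only in rows, so rows that repeat a pose let the fingers close. It gives the time, the measured TCP pose, the force, the opening and the grip force at its end, in the units of the state.
- ctrl.get_obs(): the state, without advancing time (a new reading comes with each control period).
- ctrl.get_image(name): name is "scene" or "top"; returns (picture, depth): 384x512x3 uint8, blue, green, red; 384x512 float32, m along the optical axis (not along the pixel's ray), 0 where there is no reading.
- ctrl.camera_model(name): a dict with "mtx" (3x3 intrinsics, pixels), "k1" (the pictures are not rectified: a ray, as slopes to the right and down, at radius r is drawn at 1 + k1 r^2 times it, then the intrinsics apply), "R" (3x3) and "t" (3): a world point X has camera coordinates R X + t. Camera axes: x right, y down, z forward; pixel columns grow to the right and rows downward; lengths in m; the calibration is good to about 2 mm. A picture is of the moment at which its call begins. camera_model takes no time and is no camera call.
- ctrl.finish_job(): hands the job in; it is judged then, once.
The state is a dict: "t": time; "q": joint angles; "dq": joint speeds; "effort": joint torques, N m; "tool_pos": TCP position; "tool_rot": TCP orientation; "contact_force": force on the tool from outside, world axes, zero at the start; "wrist_torque": the same for the moment, N m; "opening": finger opening in m; "grip_force": force on a finger pad.
Only numpy, scipy, OpenCV 4.12 (cv2) and the standard library are available. Lean on these libraries where they do the work, as an engineer would, in place of code of your own. Each camera call takes 0.05 s, during which the arm holds its last target. There are 200 camera calls.

### The job

Get the flight battery weighed: pull up the spring plunger knob on the grey battery locker and, with it pulled, slide the cover fully open until the plunger drops into its second hole and latches the cover open. Then lift the battery out by its grip rib and set it down gently, upright, in the middle of the bench scale's plate, and let go. Leave the other things on the bench where they are.

Things in the scene. Friction and masses are not known exactly. Their poses are not given: they have to be found in the camera images.
- locker: Grey steel battery locker fixed to the bench, 130 (its x) x 315 (its y) x 97 mm tall. Origin at bench level, midway across, on the line between the open-topped battery bay (inside: y -125 to 0, x -61 to +61, floor 4 above the bench) and the closed deck (y 0 to +185, deck top 83 high). The cover slides along its +y, from over the bay to over the deck, between side walls 97 high. z is up.
- cover (a joint): Travel of the aluminium cover (121 x 166 x 6 mm, its top 91 above the bench, closes the bay) along the locker's +y, in m: 0 closed, 0.125 fully open with the plunger over the second hole, end stop at 0.127; it can rattle 2 mm either way while latched. The only way to free it is the plunger. It slides with about 2 N of drag.
- plunger (a joint): Lift of the spring plunger on the cover, in m: 0 down (pin 7 mm deep in a hole of the deck), must be lifted more than 7 mm to free the cover, stop at 0.011. The spring pulls it down with 5 N at 0 and about 8 N at the stop. Let go between the holes, the pin rides on the deck at about 0.007 and drops into the next hole that it meets. There are two holes, 125 mm apart: cover closed and cover open.
- knob_grip (a point): Middle of the plunger's upright black round knob, 25 mm diameter and 28 mm tall here, with a head 32 mm across and 5 mm thick from 13 to 18 mm above this point; underside 15 mm below this point. Below that stands a steel bushing 22 mm across; the cover's top is 28 mm below this point. The point moves with the knob; plunger down it is 119 mm above the bench.
- pack_grip (a point): Middle of the battery's upright black grip rib: 16 mm thick along its x, 60 mm long along its y, 36 mm tall; it rises from the battery's flat shoulders 18 mm below this point, and its top is 17 mm above it. Underside of the battery 60 mm below. The battery stands in the bay below the cover.
- pack_center (a point): The same battery (grey body 52 x 76 x 42 mm plus the rib, 77 tall, about 350 g) half-way up; its underside is 38.5 mm below this point. z is up through the rib.
- scale_top (a point): Centre of the square steel plate of the bench scale, on its upper face, 33 mm above the bench; the plate is 120 x 120 mm, the scale 124 square, fixed to the bench. z is up. Beside it, in the other of two places, lies a black open tray 120 x 120 x 30 mm with two drone motors.
Not all that is in view belongs to the job. What is shaped like the part that bears scale_top but purple is not meant.

How it is judged:
By the outcome, as a careful person would: the job done as asked, in the order asked, and still so for the second after the job is handed in, with the robot touching nothing.
It also fails if it takes over 56 s, if anything falls off the work surface, if the arm or the gripper's body presses on something with over 40 N, if the wrist force passes 120 N, or if a joint passes its speed limit or range.

## Working session

There is one attempt and no reset: what is moved stays moved. The work goes in short steps, Python scripts to look and compute and a tool call to move; the robot and the scene stay as the last step left them, time stands still between calls to the robot, and variables do not carry over. Pictures are saved under pics/ and viewed, at most 10 in all, crops included, and the job is handed in when it is done.

Besides the shell and the picture viewer there is one more tool, called after "Emit:" as name(argument=value, ...) on one line, values as JSON. apply_moves: Moves the arm, as the interface text tells. Its arguments: {"type":"object","properties":{"rows":{"type":"array","items":{"type":"number"}},"grip":{"type":"number"},"grip_force":{"type":"number"}},"required":["rows"]}

```bash
ls; mkdir -p pics
cat > h.py <<'E'
import numpy as np, cv2
from station import ctrl
def unproj(name,depth,us,vs):
    m=ctrl.camera_model(name);K=np.array(m["mtx"]);R=np.array(m["R"]);t=np.array(m["t"])
    us=np.asarray(us,float).ravel();vs=np.asarray(vs,float).ravel()
    p=cv2.undistortPoints(np.stack([us,vs],1)[:,None],K,np.array([m["k1"],0,0,0.]))[:,0]
    z=depth[vs.astype(int),us.astype(int)]
    return (np.c_[p*z[:,None],z]-t)@R
def cloud(name):
    im,d=ctrl.get_image(name);v,u=np.mgrid[:384,:512]
    X=unproj(name,d,u,v).reshape(384,512,3);X[d==0]=np.nan
    return im,d,X
E
python3 - <<'E'
from h import *
print(ctrl.get_obs(),ctrl.tip_extent)
for n in("scene","top"):
    im,d,X=cloud(n);np.save(n+".npy",X);cv2.imwrite(n+".png",im);cv2.imwrite(f"pics/{n}0.png",cv2.resize(im,(800,600)))
    m=ctrl.camera_model(n);print(n,m["R"],-np.array(m["R"]).T@m["t"])
E
```

```text
pics
{'t': 0.0, 'q': array([-1.22699412e+00,  5.33565473e-02,  1.61431584e+00,  1.00727432e-05,
        1.47602369e+00, -1.19033749e-01]), 'dq': array([ 0.00046983,  0.00103069,  0.00105826, -0.00014036,  0.00144307,
       -0.0010881 ]), 'effort': array([ 3.74290557e-04, -3.93678796e+01, -3.70177388e+01, -6.99107545e-05,
        6.91198322e-03,  5.22353872e-06]), 'tool_pos': array([ 0.27887267, -0.55879006,  0.30265002]), 'tool_rot': array([-3.05580934e+00, -7.20068065e-01,  3.54656878e-04]), 'contact_force': array([-0.11266101, -0.10553153, -0.35587779]), 'wrist_torque': array([ 0.01630145, -0.0283023 , -0.01239245]), 'grip_force': 0.0, 'opening': 0.08537768461022592} 0.0726
scene [[ 0.372567    0.92798865  0.00555849]
 [ 0.57168311 -0.22479172 -0.78907991]
 [-0.7310077   0.29716283 -0.61426541]] [ 1.06127916 -0.19683287  0.65029147]
top [[ 0.02585713 -0.99948714  0.01889066]
 [-0.99084698 -0.02812896 -0.13202658]
 [ 0.13249024 -0.01530393 -0.99106616]] [0.31358211 0.07459356 0.85598781]
```

View pics/top0.png

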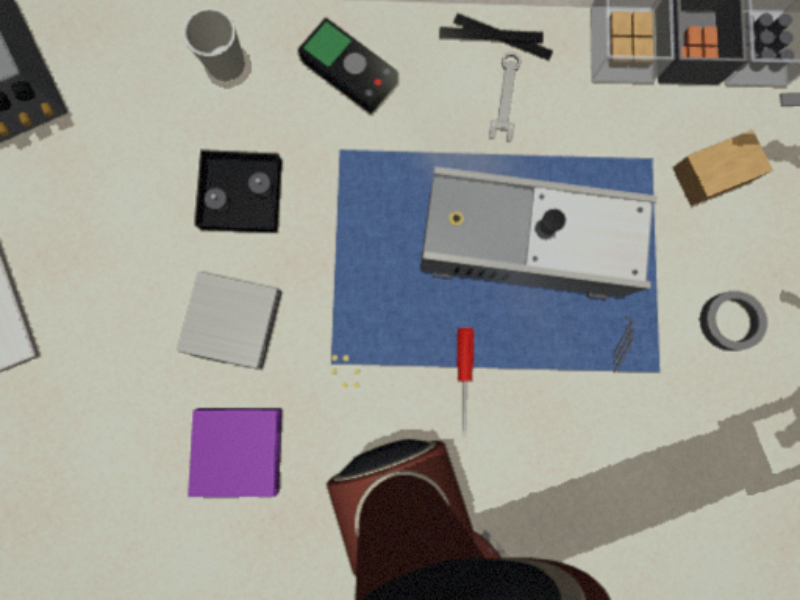

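View pics/scene0.png

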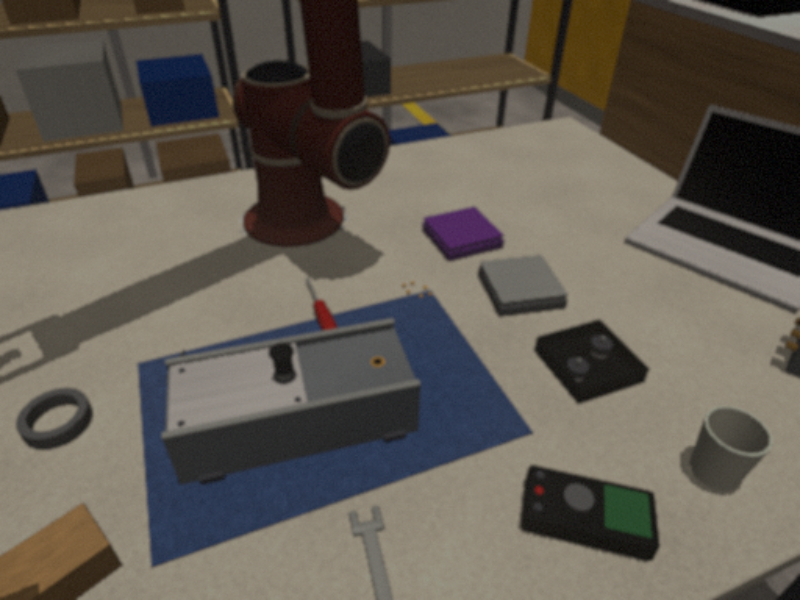

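Top view (800x600): knob at (551,222), second hole at (456,218), cover to the right over the bay. The steel scale plate is at (230,320), with the black tray above it and the purple decoy below.

Run:
```python
from h import *
X=np.load("top.npy");im=cv2.imread("top.png");v,u=np.mgrid[:384,:512]
def box(m,name):
    P=X[m];P=P[~np.isnan(P[:,0])]
    r=cv2.minAreaRect(P[:,:2].astype(np.float32));print(name,len(P),r,"med",np.median(P,0),"mean",P.mean(0))
reg=lambda a,b,c,d:(u>a*.64)&(u<b*.64)&(v>c*.64)&(v<d*.64)
Z=X[...,2]
for n,(a,b,c,d) in dict(hole=(440,472,205,232),cover=(560,620,225,255),deck=(450,520,240,255),bench=(290,320,380,400)).items():
    P=X[reg(a,b,c,d)];print(n,np.nanmedian(P,0))
box(reg(170,290,260,375)&(Z>.026)&(Z<.045),"scale")
box(reg(410,665,160,300)&(Z>.092)&(Z<.104),"wall tops")
box(reg(410,665,160,300)&(Z>.075)&(Z<.104),"locker")
box(reg(520,580,190,250)&(Z>.128),"knob head")
hsv=cv2.cvtColor(im,cv2.COLOR_BGR2HSV)
m=reg(440,472,205,232)&(hsv[...,1]>110);box(m,"hole")
X2=np.load("scene.npy")
m=(X2[...,2]>.128)&(X2[...,2]<.15)&(abs(X2[...,0]-.5)<.25)&(abs(X2[...,1]+.15)<.2)
P=X2[m];print("scene knob",len(P),np.median(P,0),P.min(0),P.max(0))
```

```text
hole [ 0.53591906 -0.00942651  0.08144257]
cover [ 0.50776845 -0.19594148  0.08955223]
deck [ 0.49531325 -0.04998941  0.0814455 ]
bench [ 0.28826225  0.20594307 -0.00154174]
scale 2765 ((0.3889124393463135, 0.3194431960582733), (0.12171770632266998, 0.11950911581516266), 79.03240966796875) med [0.38832242 0.31988445 0.03104232] mean [0.38851465 0.3196265  0.03104043]
wall tops 1439 ((0.5252558588981628, -0.12557411193847656), (0.31281188130378723, 0.13517405092716217), 83.80467224121094) med [ 0.51746583 -0.13448878  0.09528188] mean [ 0.52371825 -0.13268363  0.0951491 ]
locker 8475 ((0.525166928768158, -0.12607301771640778), (0.3142390847206116, 0.13547638058662415), 83.89592742919922) med [ 0.52316928 -0.12112606  0.08850901] mean [ 0.52413261 -0.1247393   0.0870942 ]
knob head 187 ((0.5228546857833862, -0.1333303600549698), (0.030235113576054573, 0.030274441465735435), 24.407737731933594) med [ 0.52254606 -0.13263503  0.13521349] mean [ 0.52308766 -0.13283758  0.13517961]
hole 30 ((0.5369104146957397, -0.008428284898400307), (0.016180654987692833, 0.015430518426001072), 47.18690872192383) med [ 0.5357844  -0.0073573   0.08198509] mean [ 0.53680414 -0.00803389  0.08194941]
scene knob 171 [ 0.52852179 -0.1362179   0.138064  ] [ 0.51070507 -0.15080399  0.1284968 ] [ 0.54257996 -0.1200646   0.14133054]
```

```bash
cat >> h.py <<'E'
from scipy.spatial.transform import Rotation as Ro
def plan(pos,yaw=None):
    """row to TCP pos, tool down, tool y axis along yaw (mod pi, deg); None keeps the turn"""
    o=ctrl.get_obs();R0=Ro.from_rotvec(o["tool_rot"])
    s=R0.inv().apply(np.array(pos)-o["tool_pos"])/.6;w=np.zeros(3)
    if yaw is not None:
        best=9
        for a in(yaw,yaw+180):
            y=np.array([np.cos(np.radians(a)),np.sin(np.radians(a)),0]);z=np.array([0,0,-1.])
            r=(R0.inv()*Ro.from_matrix(np.c_[np.cross(y,z),y,z])).as_rotvec()
            if np.linalg.norm(r)<best: best=np.linalg.norm(r);w=r/(np.pi/2)
    print("row",np.round(s,4),np.round(w,4))
E
python3 - <<'E'
from h import *
plan([.5245,-.134,.24],-6.2)
plan([.5245,-.134,.176],-6.2)
E
```

```text
row [ 0.6824 -0.4506  0.1056] [-0.001  -0.0007 -0.6365]
row [ 0.6824 -0.4504  0.2123] [-0.001  -0.0007 -0.6365]
```

Emit:
apply_moves(rows=[0.682,-0.4505,0.1056,0,0,-0.6365,0.682,-0.4505,0.1056,0,0,-0.6365,0.682,-0.4505,0.1056,0,0,-0.6365,0.682,-0.4505,0.1056,0,0,-0.6365,0.682,-0.4505,0.1056,0,0,-0.6365,0.682,-0.4505,0.1056,0,0,-0.6365,0.682,-0.4505,0.1056,0,0,-0.6365,0.682,-0.4505,0.1056,0,0,-0.6365,0.682,-0.4505,0.1056,0,0,-0.6365,0.682,-0.4505,0.1056,0,0,-0.6365,0.682,-0.4505,0.1056,0,0,-0.6365,0.682,-0.4505,0.1056,0,0,-0.6365,0.682,-0.4505,0.1056,0,0,-0.6365,0.682,-0.4505,0.1056,0,0,-0.6365])

```text
t: 1.5
tool_pos: [0.5241, -0.1359, 0.2407]
tool_rot: [2.34, 2.096, -0.0]
contact_force: [0.4, 0.4, -0.2]
opening: 0.0856
grip_force: 0.0
```

Run:
```python
from h import *
o=ctrl.get_obs();print(o["t"],o["tool_pos"],o["q"],o["contact_force"])
plan([.5245,-.134,.176],-6.2)
im,d,X=cloud("scene");cv2.imwrite("pics/s1.png",cv2.resize(im[130:350,60:360],(800,587)))
```

```text
1.5 [ 0.52410932 -0.13589738  0.24069771] [-3.91088707e-01 -9.99480946e-02  1.87024940e+00 -2.38992365e-04
  1.37104819e+00 -2.80831221e-01] [ 0.43701373  0.40164068 -0.17095621]
row [0.0032 0.0003 0.1078] [ 0.0001  0.0002 -0.0013]
```

View pics/s1.png

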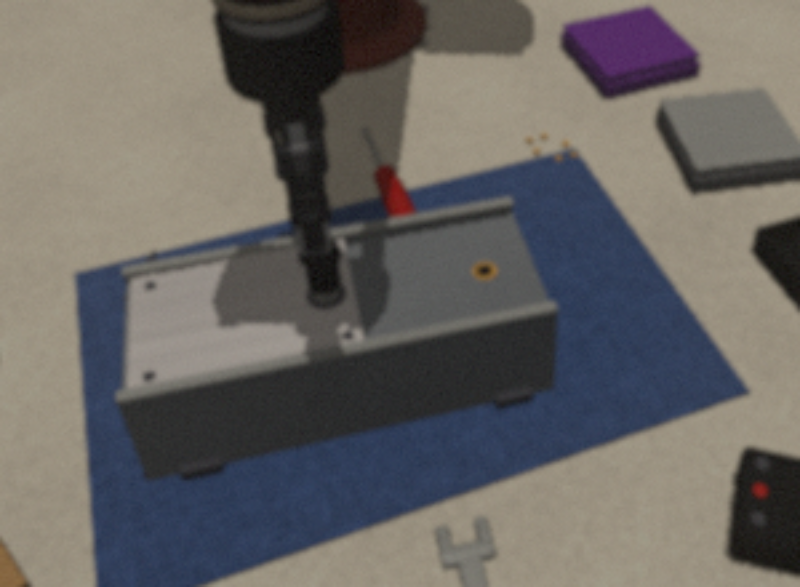

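The open fingers are over the knob (crop (325,285)), closing across the locker. I'll descend and grip.

Emit:
apply_moves(rows=[0.003,0,0.05,0,0,0,0.003,0,0.085,0,0,0,0.003,0,0.108,0,0,0,0.003,0,0.108,0,0,0,0.003,0,0.108,0,0,0])

```text
t: 2.05
tool_pos: [0.5249, -0.1334, 0.1763]
tool_rot: [2.339, 2.097, 0.0]
contact_force: [0.5, 0.1, 0.5]
opening: 0.0848
grip_force: 0.0
```

Emit:
apply_moves(rows=[0,0,0,0,0,0,0,0,0,0,0,0,0,0,0,0,0,0,0,0,0,0,0,0,0,0,0,0,0,0,0,0,0,0,0,0,0,0,0,0,0,0,0,0,0,0,0,0], grip=0.1, grip_force=50)

```text
t: 2.85
tool_pos: [0.5254, -0.133, 0.1767]
tool_rot: [2.337, 2.097, 0.002]
contact_force: [1.8, 0.6, 5.0]
opening: 0.0295
grip_force: 49.1
```

Emit:
apply_moves(rows=[0,0,-0.006,0,0,0,0,0,-0.012,0,0,0,0,0,-0.016,0,0,0,0,0,-0.016,0,0,0,0,0,-0.016,0,0,0])

```text
t: 3.35
tool_pos: [0.525, -0.1329, 0.1838]
tool_rot: [2.337, 2.097, 0.002]
contact_force: [8.3, -2.0, -7.7]
opening: 0.0295
grip_force: 49.8
```

Emit:
apply_moves(rows=[0,0,-0.004,0,0,0,0,0,-0.004,0,0,0,0,0,-0.004,0,0,0])

```text
t: 3.65
tool_pos: [0.525, -0.1329, 0.186]
tool_rot: [2.337, 2.097, 0.002]
contact_force: [8.9, -1.6, -7.6]
opening: 0.0296
grip_force: 49.9
```

Emit:
apply_moves(rows=[0.01,0,0,0,0,0,0.025,0,0,0,0,0,0.04,0,0,0,0,0,0.04,0,0,0,0,0])

```text
t: 4.05
tool_pos: [0.5277, -0.1082, 0.1859]
tool_rot: [2.337, 2.098, 0.003]
contact_force: [9.4, 1.7, -8.1]
opening: 0.0292
grip_force: 49.9
```

Emit:
apply_moves(rows=[0.03,0,0,0,0,0,0.06,0,0,0,0,0,0.09,0,0,0,0,0,0.12,0,0,0,0,0,0.145,0,0,0,0,0,0.158,0,0,0,0,0,0.158,0,0,0,0,0,0.158,0,0,0,0,0])

```text
t: 4.85
tool_pos: [0.5378, -0.0144, 0.1859]
tool_rot: [2.337, 2.098, 0.003]
contact_force: [9.6, 0.4, -7.8]
opening: 0.0296
grip_force: 49.9
```

Emit:
apply_moves(rows=[0.003,0,0,0,0,0,0.006,0,0,0,0,0,0.009,0,0,0,0,0,0.012,0,0,0,0,0,0.012,0,0,0,0,0])

```text
t: 5.35
tool_pos: [0.5385, -0.008, 0.1859]
tool_rot: [2.337, 2.097, 0.001]
contact_force: [9.4, -1.9, -7.4]
opening: 0.0297
grip_force: 49.9
```

Run:
```python
from h import *
o=ctrl.get_obs();p=o["tool_pos"];print(p,o["contact_force"],np.linalg.norm(p[:2]-[.525,-.1329]))
im,d,X=cloud("scene");cv2.imwrite("pics/s2.png",cv2.resize(im[130:350,60:360],(800,587)))
```

```text
[ 0.53853971 -0.00800459  0.18594808] [ 9.39719205 -1.94765054 -7.35708763] 0.12562717520763403
```

View pics/s2.png

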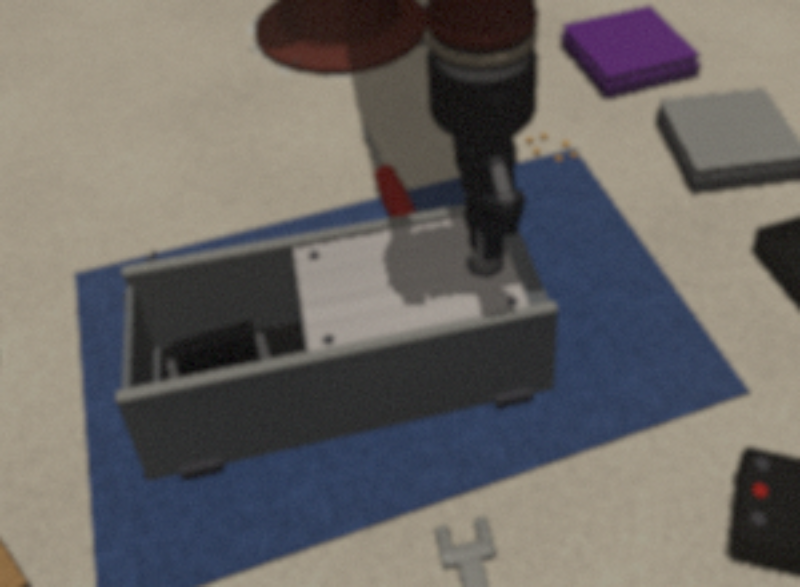

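The cover has moved over the deck and the bay is open, with the black rib visible at (215,345). Next I feel for the end stop.

Emit:
apply_moves(rows=[0.002,0,0,0,0,0,0.004,0,0,0,0,0,0.006,0,0,0,0,0,0.006,0,0,0,0,0])

```text
t: 5.8
tool_pos: [0.5388, -0.006, 0.1859]
tool_rot: [2.335, 2.095, -0.004]
contact_force: [8.2, -8.8, -6.9]
opening: 0.0294
grip_force: 49.9
```

Emit:
apply_moves(rows=[-0.006,0,0,0,0,0,-0.006,0,0,0,0,0,-0.006,0,0.008,0,0,0,-0.006,0,0.015,0,0,0,-0.006,0,0.019,0,0,0,-0.006,0,0.019,0,0,0,-0.006,0,0.019,0,0,0])

```text
t: 6.5
tool_pos: [0.5388, -0.0081, 0.1767]
tool_rot: [2.337, 2.097, 0.001]
contact_force: [5.5, -1.7, 3.9]
opening: 0.0293
grip_force: 50.4
```

Emit:
apply_moves(rows=[0,0,0,0,0,0,0,0,0,0,0,0,0,0,0,0,0,0,0,0,0,0,0,0,0,0,-0.05,0,0,0,0,0,-0.12,0,0,0,0,0,-0.2,0,0,0,0.08,-0.03,-0.2,0,0,0,0.16,-0.06,-0.2,0,0,0,0.24,-0.1,-0.2,0,0,0,0.32,-0.14,-0.2,0,0,0,0.38,-0.17,-0.2,0,0,0,0.38,-0.17,-0.2,0,0,0], grip=1)

```text
t: 7.8
tool_pos: [0.459, 0.2344, 0.2961]
tool_rot: [-2.329, -2.106, 0.0]
contact_force: [1.3, -0.5, -0.1]
opening: 0.0853
grip_force: 0.0
```

Run:
```python
from h import *
im,d,X=cloud("top");np.save("top1.npy",X);cv2.imwrite("top1.png",im);cv2.imwrite("pics/t1.png",cv2.resize(im[90:210,260:430],(800,565),interpolation=cv2.INTER_CUBIC))
print(ctrl.get_obs()["q"])
```

```text
[ 3.23082206e-01 -2.08125884e-01  1.87238595e+00  7.00749661e-05
  1.47808766e+00  4.25813542e-01]
```

View pics/t1.png

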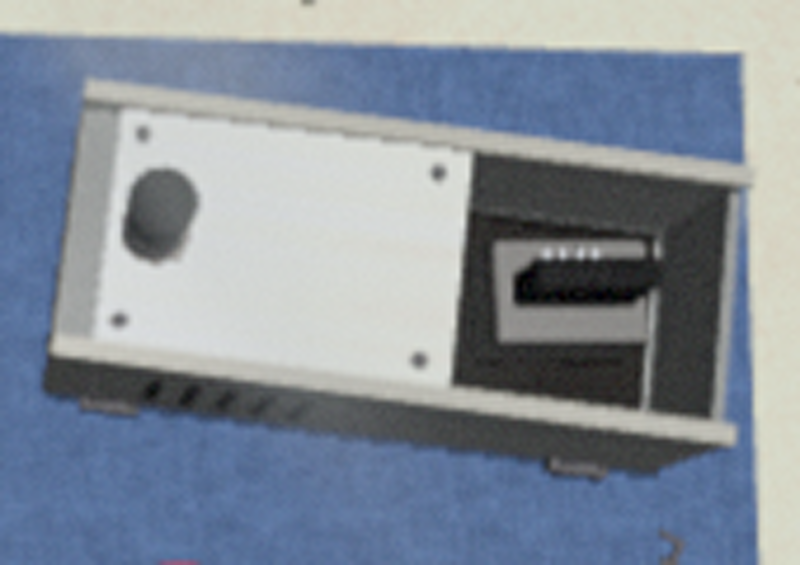

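Cover open, knob at crop (162,205). The battery is in the bay, its rib spanning about (515,285)–(655,270), nearly parallel to the locker, with a thin divider at x≈655. I'll measure the rib.

Run:
```python
from h import *
X=np.load("top1.npy");v,u=np.mgrid[:384,:512]
s=170/800
def P(a,b,c,d,z0,z1):
    m=(u>260+a*s)&(u<260+b*s)&(v>90+c*s)&(v<90+d*s)&(X[...,2]>z0)&(X[...,2]<z1);return X[m]
O=np.array([.522,-.1556]);d=np.array([.107,.994]);e=np.array([.994,-.107])
for n,a in dict(knob=(100,220,150,280,.128,.15),rib=(470,720,200,380,.068,.085),body=(470,720,200,380,.036,.05),part=(600,720,200,430,.052,.068)).items():
    p=P(*a)
    if len(p)<4: print(n,len(p));continue
    r=cv2.minAreaRect(p[:,:2].astype(np.float32));q=np.c_[(p[:,:2]-O)@e,(p[:,:2]-O)@d]
    print(n,len(p),r,np.median(p,0),"loc",q.min(0),q.max(0))
im=cv2.imread("top1.png")
m=(u>260+620*s)&(u<260+730*s)&(v>90+220*s)&(v<90+420*s)
for vv in (148,160,170): print([tuple(np.round(X[vv,uu],3)) for uu in range(394,404)])
```

```text
knob 178 ((0.5357990264892578, -0.008421756327152252), (0.03009920008480549, 0.030181659385561943), 73.65158081054688) [ 0.53577474 -0.00852194  0.1354458 ] loc [-0.01752723  0.132175  ] [0.01312966 0.16282566]
rib 324 ((0.5233943462371826, -0.23473884165287018), (0.08870891481637955, 0.08798591047525406), 84.68637084960938) [ 0.52349661 -0.22802515  0.07845786] loc [-0.0335174  -0.12347103] [ 0.05445651 -0.03417042]
body 584 ((0.531623363494873, -0.23069283366203308), (0.09862463921308517, 0.08918119966983795), 84.20025634765625) [ 0.51508982 -0.22276526  0.04414357] loc [-0.02669074 -0.12305063] [ 0.06244996 -0.02426035]
part 151 ((0.5161049365997314, -0.2539438307285309), (0.04989370331168175, 0.10889583081007004), 83.54239654541016) [ 0.51736074 -0.27626786  0.05997031] loc [-0.04990395 -0.12331404] [ 0.05897709 -0.07343338]
[(np.float64(0.525), np.float64(-0.237), np.float64(0.079)), (np.float64(0.525), np.float64(-0.239), np.float64(0.081)), (np.float64(0.525), np.float64(-0.241), np.float64(0.079)), (np.float64(0.525), np.float64(-0.244), np.float64(0.079)), (np.float64(0.525)
[... 837 characters left out ...]
, np.float64(-0.277), np.float64(0.026)), (np.float64(0.51), np.float64(-0.277), np.float64(0.032))]
[(np.float64(0.491), np.float64(-0.267), np.float64(0.001)), (np.float64(0.491), np.float64(-0.268), np.float64(0.005)), (np.float64(0.491), np.float64(-0.271), np.float64(0.003)), (np.float64(0.492), np.float64(-0.274), np.float64(0.001)), (np.float64(0.491), np.float64(-0.275), np.float64(0.007)), (np.float64(0.49), np.float64(-0.276), np.float64(0.009)), (np.float64(0.488), np.float64(-0.275), np.float64(0.017)), (np.float64(0.487), np.float64(-0.275), np.float64(0.024)), (np.float64(0.487), np.float64(-0.275), np.float64(0.027)), (np.float64(0.485), np.float64(-0.274), np.float64(0.036))]
```

Run:
```python
from h import *
X=np.load("top1.npy").reshape(-1,3)
O=np.array([.522,-.1556]);d=np.array([.107,.994]);e=np.array([.994,-.107])
q=np.c_[(X[:,:2]-O)@e,(X[:,:2]-O)@d]
for n,z0,z1 in(("rib",.075,.085),("body",.038,.05)):
    m=(abs(q[:,0])<.045)&(q[:,1]>-.113)&(q[:,1]<-.012)&(X[:,2]>z0)&(X[:,2]<z1)
    mi=np.zeros(384*512,np.uint8);mi[m]=1
    k,l,st,c=cv2.connectedComponentsWithStats(mi.reshape(384,512));b=1+st[1:,4].argmax();m=(l==b).ravel()
    r=cv2.minAreaRect(X[m,:2].astype(np.float32));print(n,m.sum(),r,"loc",q[m].min(0),q[m].max(0))
```

```text
rib 200 ((0.5255336165428162, -0.21984227001667023), (0.018054554238915443, 0.05826843902468681), 3.201353073120117) loc [-0.00082236 -0.09242484] [ 0.02250999 -0.03463172]
body 468 ((0.5246750712394714, -0.22041760385036469), (0.052728623151779175, 0.0764138475060463), 1.9923253059387207) loc [-0.02071831 -0.10557837] [ 0.03999863 -0.02426035]
```

Run:
```python
from h import *
plan([.528,-.220,.21],2.5)
X=np.load("scene.npy").reshape(-1,3)
m=(abs(X[:,0]-.39)<.075)&(abs(X[:,1]-.32)<.075)&(X[:,2]>.026)&(X[:,2]<.042)
print(cv2.minAreaRect(X[m,:2].astype(np.float32)),np.median(X[m],0))
```

```text
row [-0.7382  0.19    0.1435] [-0.0005  0.0001 -0.0932]
((0.39172789454460144, 0.31716811656951904), (0.12159784883260727, 0.12304315716028214), 79.24382019042969) [0.39747979 0.31405438 0.03434161]
```

Emit:
apply_moves(rows=[-0.05,0.015,0,0,0,-0.0932,-0.12,0.03,0,0,0,-0.0932,-0.2,0.05,0,0,0,-0.0932,-0.738,0.19,0,0,0,-0.0932,-0.738,0.19,0,0,0,-0.0932,-0.738,0.19,0,0,0,-0.0932,-0.738,0.19,0,0,0,-0.0932,-0.738,0.19,0,0,0,-0.0932,-0.738,0.19,0,0,0,-0.0932,-0.738,0.19,0.05,0,0,-0.0932,-0.738,0.19,0.1,0,0,-0.0932,-0.738,0.19,0.143,0,0,-0.0932,-0.738,0.19,0.143,0,0,-0.0932,-0.738,0.19,0.143,0,0,-0.0932], grip=0.5)

```text
t: 9.25
tool_pos: [0.5265, -0.2233, 0.2104]
tool_rot: [-2.179, -2.261, 0.001]
contact_force: [0.4, -0.0, -0.3]
opening: 0.0425
grip_force: 0.0
```

Run:
```python
from h import *
o=ctrl.get_obs();print(o["t"],o["tool_pos"],o["opening"],o["contact_force"])
plan([.528,-.220,.123],2.5)
im,d,X=cloud("scene");cv2.imwrite("pics/s3.png",cv2.resize(im[130:350,60:360],(800,587)))
```

```text
9.25 [ 0.52646664 -0.22331976  0.21043727] 0.042459901006082414 [ 0.37090034 -0.00095948 -0.28277834]
row [0.0054 0.0029 0.1457] [-0.0007 -0.0003 -0.0043]
```

View pics/s3.png

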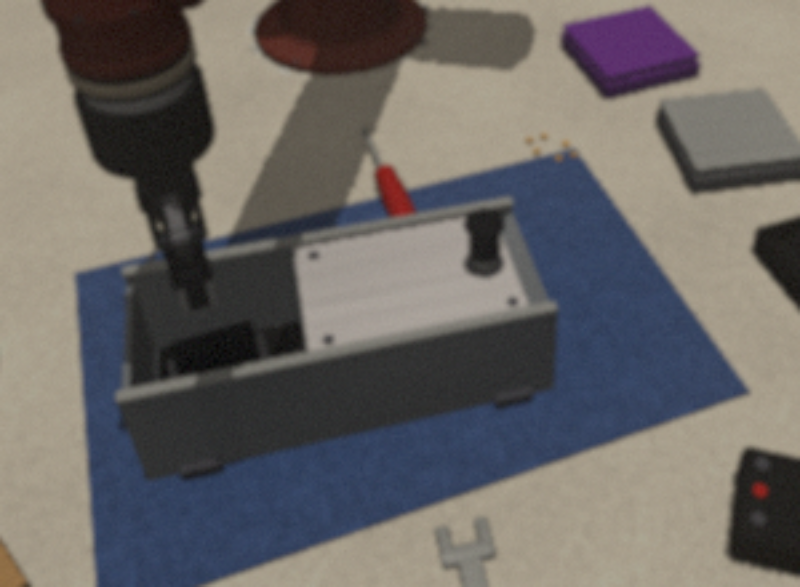

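The fingers hang inside the bay walls over the rib (190,300), and the knob is seated. Descending.

Emit:
apply_moves(rows=[0.002,0.001,0.03,0,0,0,0.002,0.001,0.06,0,0,0,0.002,0.001,0.09,0,0,0,0.002,0.001,0.115,0,0,0,0.002,0.001,0.135,0,0,0,0.002,0.001,0.145,0,0,0,0.002,0.001,0.145,0,0,0,0.002,0.001,0.145,0,0,0])

```text
t: 10.1
tool_pos: [0.528, -0.2215, 0.1242]
tool_rot: [2.178, 2.263, 0.0]
contact_force: [0.7, -0.2, 0.4]
opening: 0.0427
grip_force: 0.0
```

Emit:
apply_moves(rows=[0,0,0,0,0,0,0,0,0,0,0,0,0,0,0,0,0,0,0,0,0,0,0,0,0,0,0,0,0,0,0,0,0,0,0,0], grip=0, grip_force=60)

```text
t: 10.7
tool_pos: [0.528, -0.2215, 0.1244]
tool_rot: [2.178, 2.263, 0.0]
contact_force: [-0.8, 0.7, 5.7]
opening: 0.0149
grip_force: 59.2
```

Emit:
apply_moves(rows=[0,0,-0.005,0,0,0,0,0,-0.01,0,0,0,0,0,-0.02,0,0,0,0,0,-0.03,0,0,0,0,0,-0.03,0,0,0,0,0,-0.03,0,0,0])

```text
t: 11.3
tool_pos: [0.5277, -0.2213, 0.1418]
tool_rot: [2.178, 2.263, 0.0]
contact_force: [-0.2, -0.3, -4.4]
opening: 0.0153
grip_force: 58.7
```

Emit:
apply_moves(rows=[0,0,-0.04,0,0,0,0,0,-0.08,0,0,0,0,0,-0.13,0,0,0,0,0,-0.18,0,0,0,0,0,-0.23,0,0,0,0,0,-0.265,0,0,0,0,0,-0.28,0,0,0,0,0,-0.28,0,0,0,0,0,-0.28,0,0,0])

```text
t: 12.2
tool_pos: [0.5271, -0.221, 0.3079]
tool_rot: [-2.177, -2.262, 0.001]
contact_force: [-0.9, -0.0, -4.8]
opening: 0.0154
grip_force: 59.5
```

Run:
```python
from h import *
o=ctrl.get_obs();print(o["tool_pos"],o["contact_force"],o["opening"])
plan([.3915,.3185,.30],-11)
im,d,X=cloud("scene");cv2.imwrite("pics/s4.png",cv2.resize(im[50:350,20:400],(760,600)))
```

```text
[ 0.52711336 -0.22099825  0.30785876] [-0.85519623 -0.02953955 -4.84643771] 0.015385779213798292
row [ 0.9071 -0.1915  0.0147] [-0.0014 -0.0007  0.1465]
```

View pics/s4.png

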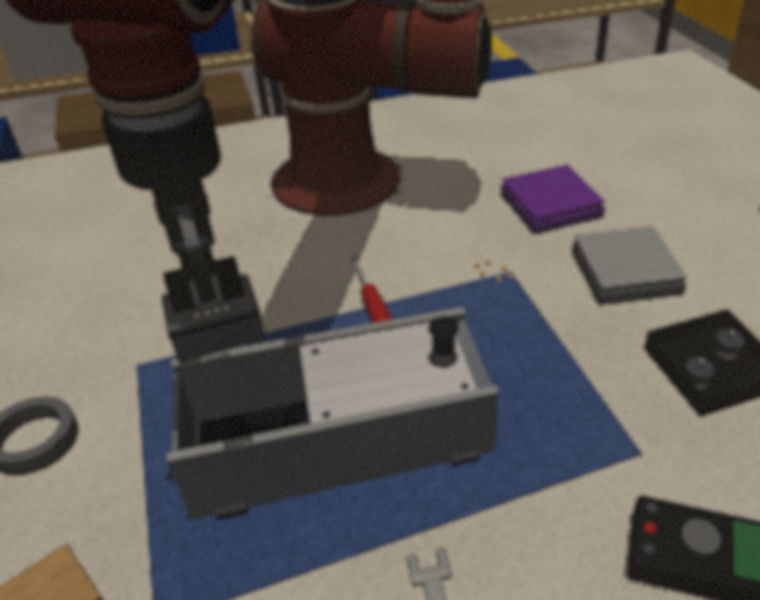

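Battery held level at (215,300), clear of the locker; scale plate at (628,260). Traversing to it.

Emit:
apply_moves(rows=[0.03,-0.006,0,0,0,0.01,0.08,-0.017,0,0,0,0.02,0.14,-0.03,0,0,0,0.03,0.2,-0.042,0,0,0,0.04,0.26,-0.055,0,0,0,0.05,0.32,-0.068,0,0,0,0.06,0.38,-0.08,0,0,0,0.07,0.44,-0.093,0,0,0,0.08,0.5,-0.106,0,0,0,0.09,0.56,-0.118,0,0,0,0.1,0.62,-0.131,0,0,0,0.11,0.68,-0.144,0,0,0,0.12,0.74,-0.156,0,0,0,0.13,0.8,-0.169,0,0,0,0.14,0.85,-0.18,0,0,0,0.1465,0.89,-0.188,0.03,0,0,0.1465,0.907,-0.1915,0.07,0,0,0.1465,0.907,-0.1915,0.11,0,0,0.1465,0.907,-0.1915,0.13,0,0,0.1465,0.907,-0.1915,0.13,0,0,0.1465])

```text
t: 14.25
tool_pos: [0.3904, 0.3171, 0.2278]
tool_rot: [-2.423, -1.998, 0.011]
contact_force: [-0.6, -0.7, -4.7]
opening: 0.0148
grip_force: 59.1
```

Run:
```python
from h import *
o=ctrl.get_obs();print(o["t"],o["tool_pos"],o["contact_force"],o["opening"])
plan([.3915,.3185,.155],-11)
im,d,X=cloud("scene");cv2.imwrite("pics/s5.png",cv2.resize(im[60:260,270:470],(600,600)))
```

```text
14.25 [0.39042525 0.31714015 0.22783247] [-0.57393241 -0.69613447 -4.72496323] 0.014769543009384406
row [0.0031 0.002  0.1214] [-0.0034  0.003  -0.    ]
```

View pics/s5.png

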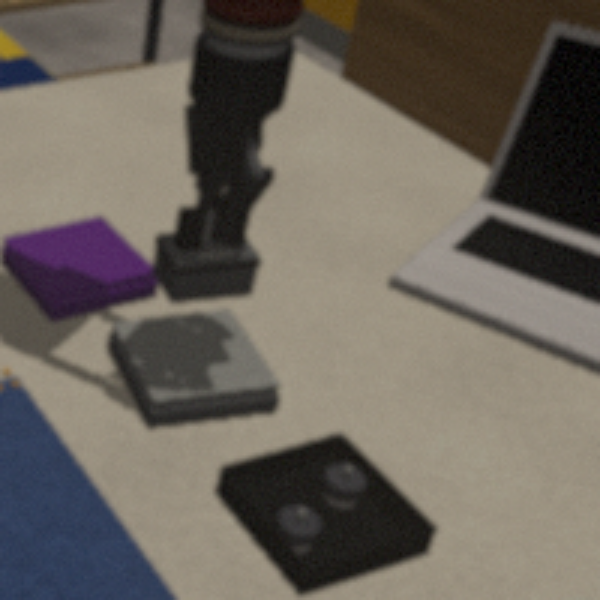

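The battery hangs level above the scale plate (195,360). Lowering gently.

Emit:
apply_moves(rows=[0.001,0.001,0.03,0,0,0,0.001,0.001,0.06,0,0,0,0.001,0.001,0.085,0,0,0,0.001,0.001,0.1,0,0,0,0.001,0.001,0.11,0,0,0,0.001,0.001,0.113,0,0,0,0.001,0.001,0.115,0,0,0,0.001,0.001,0.115,0,0,0])

```text
t: 15.1
tool_pos: [0.393, 0.3189, 0.1632]
tool_rot: [2.424, 1.998, 0.002]
contact_force: [0.6, -0.6, -4.2]
opening: 0.0149
grip_force: 59.3
```

Emit:
apply_moves(rows=[0,0,0.002,0,0,0,0,0,0.004,0,0,0,0,0,0.005,0,0,0,0,0,0.006,0,0,0,0,0,0.006,0,0,0])

```text
t: 15.6
tool_pos: [0.3926, 0.3186, 0.1588]
tool_rot: [-2.424, -1.998, 0.0]
contact_force: [-0.9, 0.0, -4.2]
opening: 0.015
grip_force: 59.3
```

Emit:
apply_moves(rows=[0,0,0.002,0,0,0,0,0,0.004,0,0,0,0,0,0.005,0,0,0,0,0,0.006,0,0,0,0,0,0.006,0,0,0])

```text
t: 16.1
tool_pos: [0.3926, 0.3186, 0.1552]
tool_rot: [-2.424, -1.998, 0.0]
contact_force: [-0.2, -1.3, -4.4]
opening: 0.015
grip_force: 59.3
```

Emit:
apply_moves(rows=[0,0,0.001,0,0,0,0,0,0.002,0,0,0,0,0,0.003,0,0,0,0,0,0.003,0,0,0,0,0,0.003,0,0,0])

```text
t: 16.6
tool_pos: [0.3927, 0.3186, 0.1535]
tool_rot: [-2.424, -1.998, 0.0]
contact_force: [0.8, 0.0, -3.7]
opening: 0.015
grip_force: 59.3
```

Emit:
apply_moves(rows=[0,0,0.001,0,0,0,0,0,0.002,0,0,0,0,0,0.002,0,0,0,0,0,0.002,0,0,0])

```text
t: 17.0
tool_pos: [0.3928, 0.3188, 0.1535]
tool_rot: [-2.424, -1.999, 0.0]
contact_force: [-3.9, -2.9, 5.4]
opening: 0.015
grip_force: 60.5
```

In contact. Release and retreat straight up.

Emit:
apply_moves(rows=[0,0,0,0,0,0,0,0,0,0,0,0,0,0,0,0,0,0,0,0,0,0,0,0,0,0,0,0,0,0,0,0,-0.01,0,0,0,0,0,-0.03,0,0,0,0,0,-0.06,0,0,0,0,0,-0.1,0,0,0,0,0,-0.15,0,0,0,0,0,-0.2,0,0,0,0,0,-0.25,0,0,0], grip=0.7)

```text
t: 18.2
tool_pos: [0.3926, 0.3186, 0.3049]
tool_rot: [2.424, 1.998, 0.003]
contact_force: [0.4, -0.2, -0.2]
opening: 0.0598
grip_force: 0.0
```

Emit:
apply_moves(rows=[-0.06,0,0,0,0,0,-0.12,0,0,0,0,0,-0.19,0,0,0,0,0,-0.26,0,0,0,0,0,-0.33,0,0,0,0,0,-0.4,0,0,0,0,0,-0.46,0,0,0,0,0,-0.5,0,0,0,0,0,-0.5,0,0,0,0,0,-0.5,0,0,0,0,0])

```text
t: 19.2
tool_pos: [0.3355, 0.0241, 0.3033]
tool_rot: [2.425, 1.996, 0.003]
contact_force: [1.1, -0.3, 0.0]
opening: 0.06
grip_force: 0.0
```

Run:
```python
from h import *
im,d,X=cloud("top");cv2.imwrite("pics/t9.png",cv2.resize(im,(800,600)))
m=(abs(X[...,0]-.39)<.09)&(abs(X[...,1]-.32)<.09)
for z0,z1 in((.026,.04),(.066,.08),(.1,.115)):
    P=X[m&(X[...,2]>z0)&(X[...,2]<z1)];print(cv2.minAreaRect(P[:,:2].astype(np.float32)),np.median(P,0))
print(ctrl.get_obs()["t"])
```

```text
((0.38901787996292114, 0.3194255232810974), (0.12187780439853668, 0.11970832198858261), 79.04341888427734) [0.37640757 0.31160637 0.03111362]
((0.38996636867523193, 0.3194720149040222), (0.0769270807504654, 0.05271918699145317), 78.68309783935547) [0.38428635 0.31502545 0.07282043]
((0.389928936958313, 0.31928789615631104), (0.05932607129216194, 0.015859033912420273), 79.1029052734375) [0.3897319  0.31825002 0.10779472]
19.25
```

View pics/t9.png

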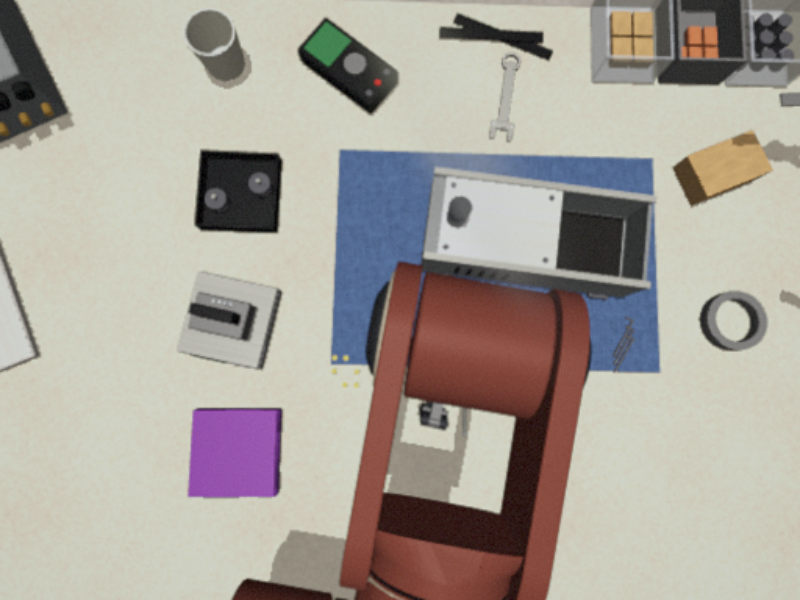

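The battery stands upright about 1 mm from the plate centre, at (225,315). The cover is open with the knob seated at (459,210), and the arm is clear.

```bash
python3 -c "
from station import ctrl
print(ctrl.finish_job())"
```

```text
the job is handed in; nothing more can be done
None
```

The job is handed in at about 19 s of the 56 s allowed: the cover is open with the plunger seated in its second hole, and the battery stands upright about 1 mm from the middle of the scale plate, released with the arm clear.

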